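# Clear the wood-burning station into its drawer

## Task

Tidy the wood-burning table: pull the drawer of the little plywood unit well out, reach in under the overhanging shelf to lay the burning pen flat in the narrow compartment and stand the small lidded jar upright in the wide compartment, then push the drawer fully shut. Leave the serving board, the tall jar and the glue bottle where they are.

Things in the scene. Friction and masses are not known exactly. Their poses are not given: they have to be found in the camera images.
- unit: fixed plywood unit, 235 deep x 286 wide x 95 mm high, one drawer opening to its -x (roughly to the robot's right). Origin: on the table, middle of its front face; x back into the unit, y left, z up. Two cheeks (70 to 200 mm behind the front, at y = +-137 mm) carry a shelf 300 mm wide, 14 thick, underside 185 mm above the table, overhanging the front face by 75 mm
- shelf_edge (a point): middle of the lower front edge of the overhanging shelf, 75 mm in front of the unit's front face, 185 mm above the table; the edge runs 150 mm to either side along y
- drawer (a joint): how far the drawer is pulled out, m: 0 = fully shut (its front flush with the unit's), stop at 0.18; it slides stiffly (about 2 N) and stays where left
- knob (a point): dark wooden knob of the drawer: round head 28 mm across and 20 mm long, axis along the drawer's x, on a 14 mm stem; point at the middle of the head, 35 mm in front of the drawer's front face, 48 mm above the table, at the middle of the width. Axes as the unit's; it moves with the drawer
- narrow (a point): floor centre of the narrow compartment (+y side of the drawer, nearer the robot): 92 mm wide (y), 198 long (x), floor 22 mm above the table. The drawer's front face is 95 mm in front (-x) of this point. Sides and divider are 8 mm thick and 44 high above the floor, the front 14 thick and 52 high; the unit's roof is 61 mm above the floor. Axes as the unit's; moves with the drawer
- wide (a point): centre of the floor of the drawer's wide compartment (-y side, farther from the robot), 142 mm wide (y), 198 mm long (x), otherwise as the narrow one. Axes as the unit's; it moves with the drawer
- pen: cordless wood-burning pen lying flat on the table, 130 mm long: flat-sided black handle 90 x 22 x 20 mm high, from 65 mm behind to 25 mm ahead of the origin, then a collar, a thin steel neck and a brass tip. Origin: underside at mid length; x along the pen towards the tip, z up
- jar: small squat amber glass jar with a flat wooden lid, standing, 46 mm across (lid 43 mm), 41 mm high in all (glass 31, lid 10). Origin: centre of its underside, z up
- board: bystander: wooden serving board lying flat, 160 x 110 mm blade with a 36 mm wide handle beyond it to x = 275 mm, 18 mm high. Origin: on the table at the middle of the blade's end edge away from the handle; x towards the handle
- tall_jar: bystander: tall clear glass jar with a wooden lid, 68 mm across, 130 mm high, standing. Origin: centre of its underside
- glue: bystander: yellow glue bottle, 44 mm across, 90 mm high, standing. Origin: centre of its underside
Things that resemble listed ones, but are neither listed nor needed, are in the scene too. Of the things that look like the pen, the largest one is meant.

How it is judged:
By the outcome, as a careful person would: the job done as asked, in the order asked, and still so for the second after the job is handed in, with the robot touching nothing.
It also fails if it takes over 72 s, if anything falls off the work surface, if the arm or the gripper's body presses on something with over 40 N, if the wrist force passes 120 N, or if a joint passes its speed limit or range.

## Robot

A 7-joint arm with a two-finger parallel gripper is mounted at the origin on the work surface. World frame = base frame: x ahead of the robot, y to its left, z up, the work surface at z = 0. Lengths are in m, angles in rad, forces in N, time in s.
With the tool pointing down it reaches from about 0.425 to 0.925 m from the base axis. Payload 6.8 kg.
Tool frame: the origin (TCP) lies at the very end of the fingers, on their centre line; the grasp point (between the pads) lies 19 mm behind it; z points along the fingers, y is the line along which they close (so a half turn about z gives the same grasp; the last joint's range is limited). The gripper opens to 85 mm and grips with 20 to 120 N. Pads are 22 mm wide; open, the fingers measure 114 mm over their backs; the gripper's body (76 mm by 85 mm) begins 54 mm behind the grasp point. The pads swing forward as they close: fully open they stand 13 mm farther back than shut.
Start: joints at [1.107, 0.477, 0.022, 1.555, -0.011, 1.109, -0.083], TCP at [0.235, -0.633, 0.209] pointing down, gripper open.
Joint ranges: [-2.96, 2.96], [-0.34, 2.1], [-1.41, 1.46], [0.24, 2.44], [-1.37, 4.51], [0.17, 1.92], [-2.96, 2.96]. Speed limits (rad/s): [2.39, 2.39, 3.14, 3.14, 3.14, 3.14, 3.14].

## Interface

Orientations are given as a rotation vector (axis times angle).
In Python, from bench import r gives the robot as it stands. The module is installed in compiled form; this text tells all that it offers.
- The arm moves only by the tool servo_tool, never from a script. Its argument "commands" is a list of rows, each a list of 7 numbers: the turn, a rotation vector about the world's x, y, z in degrees, then the shift along the world's x, y, z in mm, then the closure, from 0 (fully open) to 1 (shut). A call has 1 to 5 rows; each row is the pose to reach, as a shift and turn from the pose commanded when the call began; what a row does not reach only later rows make up. A row lasts 1/12 s, in which the tool goes at most 41.7 mm and 7.16 degrees, less where a joint would pass 70% of its speed; a pose out of reach is approached as far as the arm can. A call with a gripper value outside its range is refused whole. The fingers move at their own pace and stop on an object; "force" is the grip in N (left out, the last holds). Time passes only in rows, so rows that repeat a pose let the fingers close. It gives the time, the measured TCP pose, the force, the opening and the grip force at its end, in the units of the state.
- r.get_obs(): the state, without advancing time (a new reading comes with each control period).
- r.grab_frame(name): name is "scene" or "top"; returns (picture, depth): 400x640x3 uint8, blue, green, red; 400x640 float32, m along the optical axis (not along the pixel's ray), 0 where there is no reading.
- r.camera_info(name): a dict with "vertical_fov" (degrees; the focal length in pixels is half the picture's height over the tangent of half this angle, whatever the lens; pixels are square), "cx", "cy" (the principal point, pixels), "D" ([k1, k2, p1, p2, k3] as OpenCV has them; the pictures are not rectified), "cam_to_world" (4x4, takes a point from camera to world coordinates). Camera axes: x right, y up, looking along -z (the intrinsics and any distortion apply to the point x, -y, -z); pixel columns grow to the right and rows downward; lengths in m; the calibration is good to about 2 mm. A picture is of the moment at which its call begins. camera_info takes no time and is no camera call.
- r.hand_in(): hands the job in; it is judged then, once.
The state is a dict: "clock": time; "joints": joint angles; "qvel": joint speeds; "tau": joint torques, N m; "tcp_pos": TCP position; "orientation": TCP orientation; "contact_force": force on the tool from outside, world axes, zero at the start; "moment": the same for the moment, N m; "grip_width": finger opening in m; "gripper_force": force on a finger pad.
Only numpy, scipy, OpenCV 4.12 (cv2) and the standard library are available. Lean on these libraries where they do the work, as an engineer would, in place of code of your own. Each camera call takes 0.05 s, during which the arm holds its last target. There are 200 camera calls.

## Working session

There is one attempt and no reset: what is moved stays moved. The work goes in short steps, Python scripts to look and compute and a tool call to move; the robot and the scene stay as the last step left them, time stands still between calls to the robot, and variables do not carry over. Pictures are saved under pics/ and viewed, at most 10 in all, crops included, and the job is handed in when it is done.

Besides the shell and the picture viewer there is one more tool, called as name(argument=value, ...), one argument or row to a line, values as JSON. servo_tool: Moves the arm, as the interface text tells. Its arguments: {"type":"object","properties":{"commands":{"type":"array"},"force":{"type":"number"}},"required":["commands"]}

```bash
mkdir -p pics
cat > h.py <<'E'
import numpy as np, cv2
from bench import r
def cam(n):
    c=r.camera_info(n); f=200/np.tan(np.radians(c['vertical_fov'])/2)
    return np.array([[f,0,c['cx']],[0,f,c['cy']],[0,0,1.]]),np.array(c['D'],float),np.array(c['cam_to_world'])
def ray(n,px):
    K,D,T=cam(n); p=cv2.undistortPoints(np.array(px,float).reshape(-1,1,2),K,D).reshape(-1,2)
    return T[:3,3],np.c_[p[:,0],-p[:,1],-np.ones(len(p))]@T[:3,:3].T   # scaled: depth*d
def pts(n,px,dep):
    o,d=ray(n,px); return np.array([o+d[i]*np.median(w[w>0]) if (w:=dep[int(v)-1:int(v)+2,int(u)-1:int(u)+2]).max()>0 else [np.nan]*3 for i,(u,v) in enumerate(px)])
def onz(n,px,z):
    o,d=ray(n,px); return o+d*((z-o[2])/d[:,2])[:,None]
def proj(n,P):
    K,D,T=cam(n); q=(np.atleast_2d(P)-T[:3,3])@T[:3,:3]; q=q*[1,-1,-1]
    return cv2.projectPoints(q,np.zeros(3),np.zeros(3),K,D)[0].reshape(-1,2)
def cloud(n,dep):
    v,u=np.mgrid[0:400,0:640]; o,d=ray(n,np.c_[u.ravel(),v.ravel()]); P=o+d*dep.ravel()[:,None]; P[dep.ravel()<=0]=np.nan
    return P.reshape(400,640,3)
E
python3 - <<'E'
from h import *
for n in('scene','top'):
    im,d=r.grab_frame(n); cv2.imwrite(f'pics/{n}0.png',im); np.save(f'{n}0.npy',d); K,D,T=cam(n); print(n,K[0,0],D,T.round(3).tolist(),(d>0).mean())
o=r.get_obs();print(o)
E
```

```text
scene 381.23836187386405 [-0.08741783  0.          0.          0.          0.        ] [[0.62, -0.481, 0.62, 1.328], [0.784, 0.376, -0.493, -0.578], [0.004, 0.792, 0.61, 0.898], [0.0, 0.0, 0.0, 1.0]] 0.995984375
top 380.25643916241256 [-0.03656362  0.          0.          0.          0.        ] [[0.021, 0.981, -0.192, 0.315], [-1.0, 0.021, -0.003, 0.045], [0.001, 0.192, 0.981, 1.199], [0.0, 0.0, 0.0, 1.0]] 0.99605859375
{'clock': 0.1, 'joints': array([ 1.1069107 ,  0.47771973,  0.02238699,  1.55633633, -0.01148435,
        1.10929153, -0.08311363]), 'qvel': array([ 0.00033054, -0.00277857,  0.0007942 , -0.00213492, -0.00083674,
       -0.00021951,  0.00084738]), 'tau': array([ 4.75944631e-03, -5.97756636e+01,  1.61412746e+00, -2.81953579e+01,
        1.29081178e-02,  5.03896052e-03,  3.84552413e-05]), 'tcp_pos': array([ 0.23488308, -0.63221884,  0.20772916]), 'orientation': array([-3.09047961e+00, -5.55606622e-01,  6.85104398e-04]), 'contact_force': array([ 0.36609217, -0.22081065,  1.01975257]), 'moment': array([0.03674888, 0.01548777, 0.00887049]), 'gripper_force': 0.0, 'grip_width': 0.08521780440826315}
```

View pics/scene0.png

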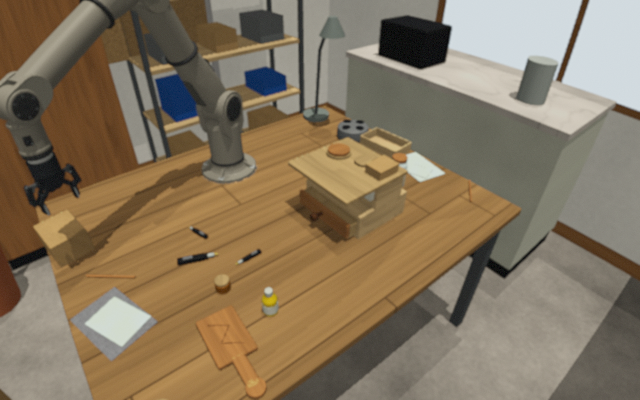

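View pics/top0.png

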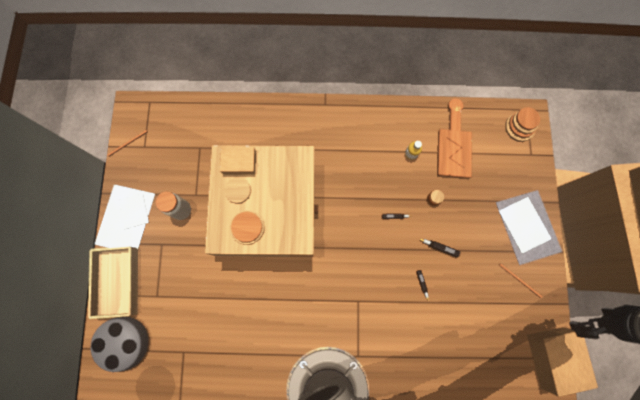

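Scene view: three pen-like things at (197,258), (249,256) and (200,231), the jar at (222,283), glue at (269,300), board at (230,340), and the unit with its dark knob at (316,215). Top view: pen candidates at (441,248) largest, (395,216) and (422,284); jar (436,198); glue (415,149); board (455,140); tall jar (172,208); knob (317,211).

Run:
```python
from h import *
C={n:cloud(n,np.load(f'{n}0.npy')) for n in('scene','top')}
I={n:cv2.imread(f'pics/{n}0.png') for n in C}
a=cv2.resize(I['top'][180:310,370:480],None,fx=3.6,fy=3.6,interpolation=2)
b=cv2.resize(I['scene'][215:305,170:280],None,fx=3.6,fy=3.6,interpolation=2)
h=max(a.shape[0],b.shape[0]); pad=lambda x:cv2.copyMakeBorder(x,0,h-x.shape[0],0,0,0)
cv2.imwrite('pics/crop1.png',np.hstack([pad(a),pad(b)]))
def blobs(n,roi):
    u0,v0,u1,v1=roi; dark=(I[n].max(2)<70); m=np.zeros((400,640),np.uint8); m[v0:v1,u0:u1]=dark[v0:v1,u0:u1]
    k,l,s,c=cv2.connectedComponentsWithStats(m)
    for i in range(1,k):
        if s[i,4]>15:
            q=np.argwhere(l==i)[:,::-1]; P=C[n][l==i]; W=onz(n,q,0.012); w=W[:,:2]-W[:,:2].mean(0); e,V=np.linalg.eigh(w.T@w); t=w@V[:,1]
            print(n,'blob px',c[i].round(),'n',s[i,4],'xy',W.mean(0).round(4),'len',np.ptp(t).round(3),'wid',np.ptp(w@V[:,0]).round(3),'dir',V[:,1].round(3),'z',np.nanpercentile(P[:,2],[10,50,90]).round(4))
blobs('top',(370,180,480,310)); blobs('scene',(170,215,280,270))
for n,px in(('top',[(436,197),(415,149),(455,150),(172,203),(317,211),(238,160),(290,180),(313,150),(313,250),(522,124)]),('scene',[(222,279),(316,215),(310,213),(269,297)])):
    d=np.load(n+'0.npy'); 
    for p,q in zip(px,pts(n,px,d)): print(n,p,q.round(4))
# shelf plane cluster
T=C['top']; m=(T[...,2]>.17)&(T[...,2]<.215)&(T[...,0]>.3); v,u=np.where(m); ok=(u>195)&(u<330)&(v>130)&(v<270)
P=T[v[ok],u[ok]]; print('shelf z',np.median(P[:,2]),cv2.minAreaRect(P[:,:2].astype(np.float32)))
```

```text
top blob px [398. 216.] n 25 xy [ 0.5223 -0.2173  0.012 ] len 0.026 wid 0.007 dir [-0.06   0.998] z [0.0115 0.0147 0.0157]
top blob px [442. 248.] n 126 xy [ 0.4228 -0.3512  0.012 ] len 0.094 wid 0.021 dir [0.364 0.931] z [0.0145 0.0191 0.0232]
top blob px [419. 274.] n 17 xy [ 0.3431 -0.2763  0.012 ] len 0.025 wid 0.009 dir [-0.998  0.07 ] z [0.0097 0.0129 0.0175]
top blob px [423. 287.] n 37 xy [ 0.3044 -0.2891  0.012 ] len 0.033 wid 0.013 dir [-0.935 -0.356] z [0.0093 0.0133 0.0164]
scene blob px [199. 233.] n 42 xy [ 0.3281 -0.2895  0.012 ] len 0.068 wid 0.014 dir [-0.963 -0.271] z [0.0089 0.0131 0.016 ]
scene blob px [251. 255.] n 56 xy [ 0.5317 -0.202   0.012 ] len 0.062 wid 0.015 dir [-0.008  1.   ] z [0.0062 0.0129 0.0161]
scene blob px [193. 259.] n 160 xy [ 0.4298 -0.3596  0.012 ] len 0.092 wid 0.03 dir [0.329 0.944] z [0.0074 0.0162 0.0202]
top (436, 197) [ 0.58   -0.3304  0.0417]
top (415, 149) [ 0.7264 -0.2619  0.0692]
top (455, 150) [ 0.7454 -0.4082  0.0168]
top (172, 203) [0.5261 0.4597 0.13  ]
top (317, 211) [0.5247 0.0411 0.058 ]
top (238, 160) [0.6257 0.254  0.2333]
top (290, 180) [0.583  0.1165 0.1987]
top (313, 150) [0.67   0.0559 0.1985]
top (313, 250) [0.4103 0.051  0.0029]
top (522, 124) [ 0.8345 -0.6296  0.0367]
scene (222, 279) [ 0.587  -0.3317  0.0407]
scene (316, 215) [0.5454 0.0522 0.0595]
scene (310, 213) [0.4683 0.0858 0.0013]
scene (269, 297) [ 0.7474 -0.2699  0.0714]
shelf z 0.19920672061946842 ((0.531960666179657, 0.1952028125524521), (0.30087053775787354, 0.28370243310928345), 0.7173333168029785)
```

View pics/crop1.png

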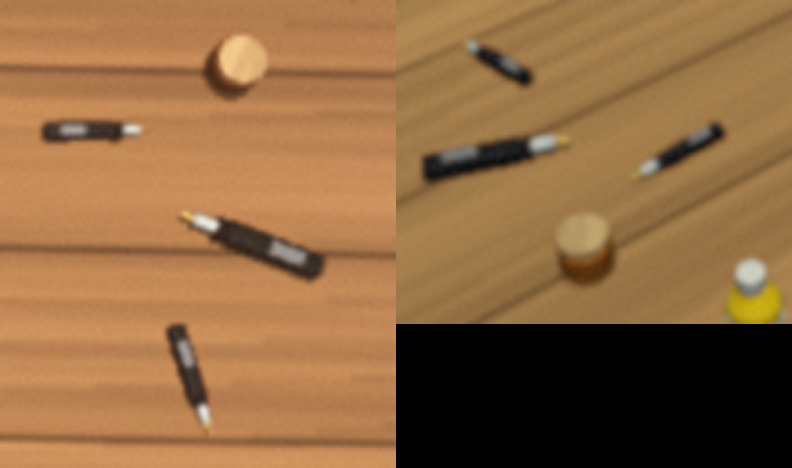

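Choice: top (441,248) / scene (197,258) is clearly the largest pen, its brass tip toward +y; the other two are small look-alikes. The drawer already appears to be a little open. I'll refine the numbers next.

Run:
```python
from h import *
C={n:cloud(n,np.load(f'{n}0.npy')) for n in('scene','top')}
I={n:cv2.imread(f'pics/{n}0.png') for n in C}
def sel(n,lo,hi): 
    P=C[n]; m=np.all((P>lo)&(P<hi),axis=2); return P[m],m
for n in C:
    P,m=sel(n,(.36,-.42,.015),(.48,-.25,.03)); Q=P[:,:2]; rr=cv2.minAreaRect((Q*1000).astype(np.float32)); w=Q-Q.mean(0); V=np.linalg.eigh(w.T@w)[1][:,1]; V*=np.sign(V[1]); t=w@V
    print(n,'pen',len(P),rr,'dir',V.round(3),'yaw',np.degrees(np.arctan2(V[1],V[0])),'ends',(Q.mean(0)+t.min()*V).round(4),(Q.mean(0)+t.max()*V).round(4),'ztop',np.percentile(P[:,2],[50,80]).round(4))
    P,m=sel(n,(.54,-.38,.036),(.63,-.28,.05)); print(n,'jar lid',len(P),[np.round(x,4) for x in cv2.minEnclosingCircle(P[:,:2].astype(np.float32))],np.median(P[:,2]).round(4))
    P,m=sel(n,(.36,.02,.19),(.7,.09,.21)) ; 
    e=[]
    for x in np.arange(.40,.67,.03):
        q=P[abs(P[:,0]-x)<.015]; e.append((x.round(2),q[:,1].min().round(4)) if len(q) else 0)
    print(n,'shelf front',e)
    P,m=sel(n,(.48,.0,.03),(.6,.09,.075)); dk=I[n][m].max(1)<75; print(n,'knob dark',dk.sum(), P[dk].min(0).round(4) if dk.any() else '',P[dk].max(0).round(4) if dk.any() else '', 'px',np.argwhere(m)[dk][:,::-1].mean(0) if dk.any() else '')
P,m=sel('scene',(.38,.0,.02),(.7,.16,.1)); 
for z0 in(.03,.045,.06,.075,.085):
  for x in(.42,.47,.50,.56,.60,.65):
    q=P[(abs(P[:,2]-z0)<.007)&(abs(P[:,0]-x)<.02)]; print(z0,x,len(q),np.percentile(q[:,1],[10,50]).round(3) if len(q) else '',end=' | ')
  print()
cv2.imwrite('pics/crop2.png',cv2.resize(I['scene'][160:250,280:410],None,fx=6,fy=6,interpolation=2))
```

```text
scene pen 171 ((398.79119873046875, -345.5382995605469), (113.21678161621094, 96.67938232421875), 80.41181182861328) dir [0.329 0.944] yaw 70.77403694206174 ends [ 0.412  -0.4043] [ 0.4497 -0.2963] ztop [0.0187 0.0208]
scene jar lid 138 [array([ 0.5875, -0.335 ]), np.float64(0.0228)] 0.0405
scene shelf front [(np.float64(0.4), np.float64(0.0484)), (np.float64(0.43), np.float64(0.0474)), (np.float64(0.46), np.float64(0.0493)), (np.float64(0.49), np.float64(0.0509)), (np.float64(0.52), np.float64(0.05)), (np.float64(0.55), np.float64(0.0503)), (np.float64(0.58), np.float64(0.0517)), (np.float64(0.61), np.float64(0.0503)), (np.float64(0.64), np.float64(0.0505)), (np.float64(0.67), np.float64(0.0521))]
scene knob dark 69 [0.5146 0.0372 0.0353] [0.5526 0.086  0.0614] px [315.75362319 216.23188406]
top pen 228 ((426.90838623046875, -347.3027038574219), (122.75419616699219, 22.19899559020996), 68.68595123291016) dir [0.347 0.938] yaw 69.68392445796577 ends [ 0.4051 -0.4047] [ 0.4477 -0.2895] ztop [0.0196 0.0217]
top jar lid 140 [array([ 0.5844, -0.3334]), np.float64(0.0217)] 0.0408
top shel
[... 609 characters left out ...]
42 39 [0.081 0.127] | 0.045 0.47 22 [0.081 0.083] | 0.045 0.5 48 [0.083 0.102] | 0.045 0.56 46 [0.042 0.082] | 0.045 0.6 29 [0.083 0.085] | 0.045 0.65 56 [0.085 0.093] | 
0.06 0.42 53 [0.082 0.115] | 0.06 0.47 23 [0.082 0.083] | 0.06 0.5 62 [0.083 0.115] | 0.06 0.56 41 [0.041 0.082] | 0.06 0.6 26 [0.083 0.085] | 0.06 0.65 64 [0.085 0.099] | 
0.075 0.42 31 [0.083 0.089] | 0.075 0.47 30 [0.083 0.089] | 0.075 0.5 33 [0.084 0.09 ] | 0.075 0.56 35 [0.085 0.089] | 0.075 0.6 39 [0.084 0.09 ] | 0.075 0.65 46 [0.085 0.092] | 
0.085 0.42 19 [0.124 0.127] | 0.085 0.47 16 [0.126 0.127] | 0.085 0.5 23 [0.126 0.128] | 0.085 0.56 21 [0.127 0.129] | 0.085 0.6 27 [0.127 0.129] | 0.085 0.65 28 [0.128 0.13 ] |
```

View pics/crop2.png

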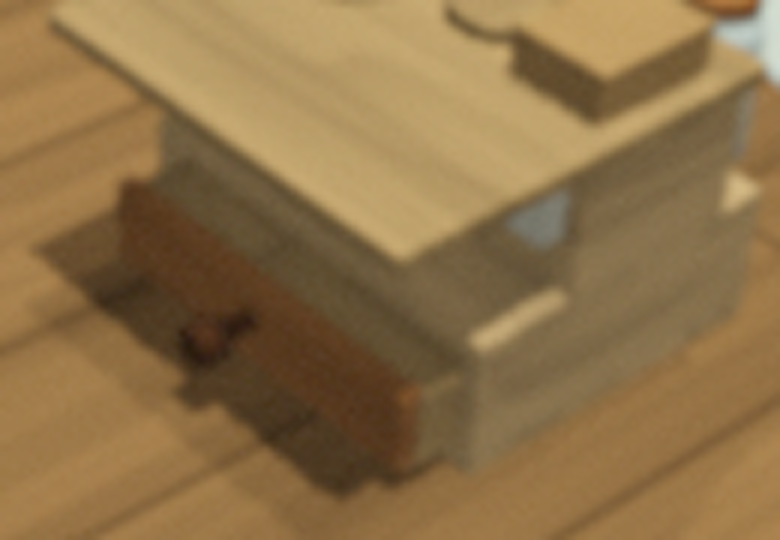

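Drawer is ~43 mm open; its face is at y≈0.083 and the knob head at (0.533, 0.047, 0.048). The unit's front is at y≈0.127 with ~0.6° yaw. Crop: the knob sits at crop (205,340) with the drawer face behind it, and it matches the description. Moving to stand off from the knob.

servo_tool(
  commands=[
    [0,0,4.7,20,35.5,0,0],
    [0,0,9.4,40,71,0,0],
    [0,0,14,60,106.5,0,0],
    [0,0,18.7,80,142,0,0],
    [0,0,23.4,100,177.5,0,0],
  ],
  force=40,
)

```text
clock: 0.52
tcp_pos: [0.3355, -0.4532, 0.2083]
orientation: [-2.912, -1.177, 0.0]
contact_force: [1.3, -0.3, -0.1]
grip_width: 0.0853
gripper_force: 0.0
```

servo_tool(
  commands=[
    [0,0,4.7,20,35.5,0,0],
    [0,0,9.4,40,71,0,0],
    [0,0,14,60,106.5,0,0],
    [0,0,18.7,80,142,0,0],
    [0,0,23.4,100,177.5,0,0],
  ],
)

```text
clock: 0.93
tcp_pos: [0.4354, -0.2758, 0.2085]
orientation: [-2.613, -1.743, 0.0]
contact_force: [1.1, -0.5, -0.8]
grip_width: 0.0856
gripper_force: 0.0
```

servo_tool(
  commands=[
    [0,0,4.7,20,35.5,0,0],
    [0,0,9.4,40,71,0,0],
    [0,0,14,60,106.5,0,0],
    [0,0,18.7,80,142,0,0],
    [0,0,23.4,98,178,0,0],
  ],
)

```text
clock: 1.35
tcp_pos: [0.5337, -0.098, 0.2085]
orientation: [2.206, 2.237, -0.0]
contact_force: [0.8, 0.0, -0.8]
grip_width: 0.0854
gripper_force: 0.0
```

servo_tool(
  commands=[
    [7,0,0,0,0,-12,0],
    [14,0,0,0,0,-24,0],
    [21,0,0,0,0,-36,0],
    [28,0,0,0,0,-48,0],
    [35,0,0,0,0,-60,0],
  ],
)

```text
clock: 1.77
tcp_pos: [0.534, -0.1004, 0.149]
orientation: [-1.862, -1.881, -0.601]
contact_force: [-0.4, 0.1, -0.5]
grip_width: 0.0858
gripper_force: 0.0
```

servo_tool(
  commands=[
    [5,0,0,0,18,-7,0],
    [10,0,0,0,36,-14,0],
    [10,0,0,0,54,-21,0],
    [10,0,0,0,73,-28,0],
    [10,0,0,0,73,-28,0],
  ],
)

```text
clock: 2.18
tcp_pos: [0.5311, -0.0225, 0.1195]
orientation: [-1.745, -1.768, -0.731]
contact_force: [-0.9, 0.7, -0.9]
grip_width: 0.0855
gripper_force: 0.0
```

Run:
```python
from h import *
from scipy.spatial.transform import Rotation as R
o=r.get_obs(); print(o['clock'],o['tcp_pos'],R.from_rotvec(o['orientation']).as_matrix().round(3).tolist(),o['joints'].round(2))
im,d=r.grab_frame('scene'); cv2.imwrite('pics/s2.png',cv2.resize(im[100:300,200:460],None,fx=3,fy=3,interpolation=2))
```

```text
2.1833 [ 0.53105622 -0.02252601  0.11951792] [[-0.011, 1.0, -0.006], [0.704, 0.012, 0.71], [0.71, 0.004, -0.704]] [ 0.85  0.69 -0.65  1.85 -0.43  1.    0.56]
```

View pics/s2.png

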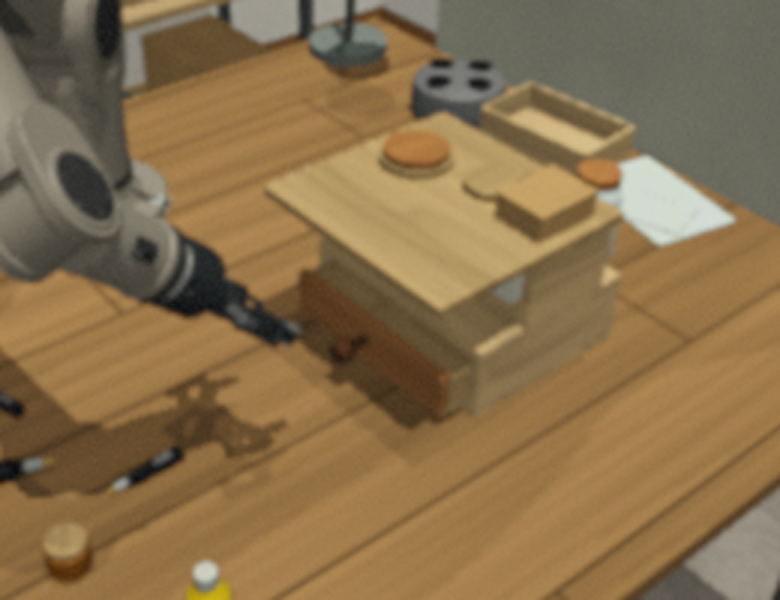

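The arm is tilted 45° with the gripper at crop (270,320), aimed at the knob at (345,347), and the shelf is clear. Advancing and gripping.

servo_tool(
  commands=[
    [0,0,0,1,22,-22,0],
    [0,0,0,2,44,-44,0],
    [0,0,0,2,66,-66,0],
    [0,0,0,2,84,-85,0],
    [0,0,0,2,84,-85,0],
  ],
)

```text
clock: 2.65
tcp_pos: [0.5323, 0.0609, 0.0336]
orientation: [-1.746, -1.769, -0.729]
contact_force: [-0.6, -0.5, 0.7]
grip_width: 0.0853
gripper_force: 0.0
```

servo_tool(
  commands=[
    [0,0,0,0,0,0,1],
    [0,0,0,0,0,0,1],
    [0,0,0,0,0,0,1],
    [0,0,0,0,0,0,1],
    [0,0,0,0,0,0,1],
  ],
)

```text
clock: 3.07
tcp_pos: [0.5358, 0.056, 0.0361]
orientation: [-1.754, -1.771, -0.734]
contact_force: [-6.3, -2.3, 2.4]
grip_width: 0.0254
gripper_force: 4.4
```

servo_tool(
  commands=[
    [0,0,0,0,0,0,1],
    [0,0,0,0,0,0,1],
    [0,0,0,0,0,0,1],
    [0,0,0,0,0,0,1],
  ],
)

```text
clock: 3.4
tcp_pos: [0.535, 0.0571, 0.0364]
orientation: [-1.752, -1.77, -0.734]
contact_force: [-2.3, -2.1, 5.6]
grip_width: 0.0197
gripper_force: 34.8
```

Width 19.7 mm on a 28 mm head means I'm gripping high on the knob. Reopen, go 10 mm lower and regrip.

servo_tool(
  commands=[
    [0,0,0,0,0,0,0.3],
    [0,0,0,0,0,0,0.3],
    [0,0,0,1,2,-10,0.3],
    [0,0,0,1,2,-10,0.3],
    [0,0,0,1,2,-10,0.3],
  ],
)

```text
clock: 3.82
tcp_pos: [0.5357, 0.0595, 0.0249]
orientation: [-1.752, -1.769, -0.732]
contact_force: [0.2, -0.4, -0.2]
grip_width: 0.0596
gripper_force: 0.0
```

servo_tool(
  commands=[
    [0,0,0,0,0,0,1],
    [0,0,0,0,0,0,1],
    [0,0,0,0,0,0,1],
    [0,0,0,0,0,0,1],
    [0,0,0,0,0,0,1],
  ],
)

```text
clock: 4.23
tcp_pos: [0.5349, 0.0598, 0.0258]
orientation: [-1.75, -1.77, -0.732]
contact_force: [-4.3, -1.0, 5.2]
grip_width: 0.0258
gripper_force: 39.1
```

servo_tool(
  commands=[
    [0,0,0,0,0,0,1],
    [0,0,0,0,0,0,1],
    [0,0,0,0,0,0,1],
  ],
)

```text
clock: 4.48
tcp_pos: [0.535, 0.0598, 0.0259]
orientation: [-1.75, -1.77, -0.732]
contact_force: [-6.2, -2.1, 5.5]
grip_width: 0.0253
gripper_force: 39.1
```

servo_tool(
  commands=[
    [0,0,0,0,-10,0,1],
    [0,0,0,0,-24,0,1],
    [0,0,0,0,-38,0,1],
    [0,0,0,1,-52,0,1],
    [0,0,0,1,-66,0,1],
  ],
)

```text
clock: 4.9
tcp_pos: [0.5358, -0.0075, 0.0259]
orientation: [-1.75, -1.769, -0.732]
contact_force: [-5.2, 3.2, 3.8]
grip_width: 0.0251
gripper_force: 40.7
```

servo_tool(
  commands=[
    [0,0,0,0,-15,0,1],
    [0,0,0,0,-30,0,1],
    [0,0,0,0,-45,0,1],
    [0,0,0,1,-58,0,1],
    [0,0,0,1,-66,0,1],
  ],
)

```text
clock: 5.32
tcp_pos: [0.5367, -0.0749, 0.0259]
orientation: [-1.752, -1.768, -0.732]
contact_force: [-6.5, 2.5, 6.6]
grip_width: 0.0253
gripper_force: 40.9
```

servo_tool(
  commands=[
    [0,0,0,0,0,0,0.2],
    [0,0,0,0,0,0,0.2],
    [0,0,0,0,-30,30,0.2],
    [0,0,0,0,-55,55,0.2],
    [0,0,0,0,-80,80,0.2],
  ],
)

```text
clock: 5.73
tcp_pos: [0.5388, -0.1546, 0.1066]
orientation: [-1.754, -1.771, -0.734]
contact_force: [1.4, 0.1, -0.2]
grip_width: 0.0683
gripper_force: 0.0
```

```bash
cat > m.py <<'E'
from h import *
import sys
t=sys.argv[1]
for n in('scene','top'):
    im,d=r.grab_frame(n); cv2.imwrite(f'pics/{n}{t}.png',im); np.save(f'{n}{t}.npy',d)
    P=cloud(n,d)
    # drawer front top edge band
    m=np.all((P>(.38,-.12,.055))&(P<(.68,.1,.085)),axis=2); Q=P[m]
    for x in(.41,.45,.50,.56,.60,.64):
        q=Q[abs(Q[:,0]-x)<.015]; print(n,x,len(q),np.percentile(q[:,1],[5,50]).round(4) if len(q) else '')
E
python3 m.py 1
python3 - <<'E'
import cv2,numpy as np
a=cv2.imread('pics/scene1.png')[120:300,160:410]; b=cv2.imread('pics/top1.png')[130:310,220:480]
cv2.imwrite('pics/m1.png',np.hstack([cv2.resize(a,(400,288)),cv2.resize(b,(400,288))]))
E
```

```text
scene 0.41 129 [-0.0506  0.0226]
scene 0.45 38 [-0.0527 -0.0502]
scene 0.5 123 [-0.051  -0.0005]
scene 0.56 57 [-0.0912 -0.0492]
scene 0.6 50 [-0.0504 -0.0477]
scene 0.64 51 [-0.05   -0.0472]
top 0.41 125 [-0.0491 -0.0089]
top 0.45 54 [-0.0495 -0.0434]
top 0.5 139 [-0.0464 -0.0164]
top 0.56 53 [-0.0792 -0.04  ]
top 0.6 44 [-0.0459 -0.0398]
top 0.64 61 [-0.0457 -0.0366]
```

View pics/m1.png

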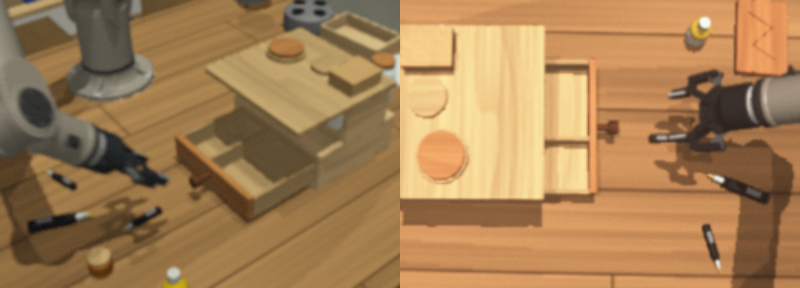

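Drawer out to about 177 mm, both compartments visible (right panel: narrow at (570,165), wide at (570,100), shelf edge x≈545, pen at (735,187)). Measure compartment walls, floor height and the pen's position more exactly.

Run:
```python
from h import *
P=cloud('top',np.load('top1.npy')); S=cloud('scene',np.load('scene1.npy'))
for y in(-.02,.0,.02,.035):
    m=(abs(P[...,1]-y)<.006)&(P[...,0]>.36)&(P[...,0]<.7)&(P[...,2]<.1); q=P[m]; x=np.arange(.37,.69,.008)
    print(y,[(round(a,3),int(1000*np.median(q[abs(q[:,0]-a)<.004,2]))) for a in x if (abs(q[:,0]-a)<.004).any()])
m=np.all((S>(.42,-.03,.0))&(S<(.47,.04,.05)),axis=2); print('scene narrow floor z',m.sum(),np.median(S[m][:,2]) if m.any() else '')
m=np.all((S>(.53,-.03,.0))&(S<(.62,.04,.05)),axis=2); print('scene wide floor z',m.sum(),np.median(S[m][:,2]) if m.any() else '')
# pen: handle extents via dark+label top points
I=cv2.imread('pics/top0.png'); T=cloud('top',np.load('top0.npy'))
u=np.array([.357,.934]); c0=np.array([.4265,-.3475])
m=np.all((T>(.36,-.43,.008))&(T<(.48,-.25,.03)),axis=2); q=T[m]; t=(q[:,:2]-c0)@u; s=(q[:,:2]-c0)@[-u[1],u[0]]; g=I[m]
for a in np.arange(-.075,.08,.01):
    k=abs(t-a)<.005; print(round(a,3),k.sum(),s[k].min().round(4) if k.any() else '',s[k].max().round(4) if k.any() else '',(np.median(q[k,2])*1000).round() if k.any() else '',np.median(g[k],0) if k.any() else '')
```

```text
-0.02 [(np.float64(0.37), 0), (np.float64(0.378), 0), (np.float64(0.386), 2), (np.float64(0.394), 1), (np.float64(0.402), 2), (np.float64(0.41), 66), (np.float64(0.418), 21), (np.float64(0.426), 22), (np.float64(0.434), 22), (np.float64(0.442), 22), (np.float64(0.45), 23), (np.float64(0.458), 21), (np.float64(0.466), 21), (np.float64(0.474), 21), (np.float64(0.482), 21), (np.float64(0.49), 22), (np.float64(0.498), 20), (np.float64(0.506), 49), (np.float64(0.514), 63), (np.float64(0.522), 23), (np.float64(0.53), 22), (np.float64(0.538), 21), (np.float64(0.546), 22), (np.float64(0.554), 21), (np.float64(0.562), 20), (np.float64(0.57), 21), (np.float64(0.578), 21), (np.float64(0.586), 21), (np.float64(0.594), 22), (np.float64(0.602), 22), (np.float64(0.61), 22), (np.float64(0.618), 20), (np.float64(0.626), 22), (np.float64(0.634), 22), (np.float64(0.642), 20), (np.float64(0.65), 22), (np.float64(0.658), 53), (np.float64(0.666), 65)]
0.0 [(np.float64(0.37), 2), (np.float64(0.378), 0), (np.float64(0.386), 0), (np.float64(0.394), 0), (np.float64(0.402), 1), (np.float64(0.41), 67), (np.floa
[... 2768 characters left out ...]
ene wide floor z 215 0.020998940059980264
-0.075 0    
-0.065 4 -0.0075 0.0089 18.0 [ 66.5 101.  146. ]
-0.055 23 -0.0107 0.0103 20.0 [43. 52. 70.]
-0.045 26 -0.0101 0.0105 19.0 [42.5 54.5 69. ]
-0.035 23 -0.0104 0.0101 20.0 [113. 119. 129.]
-0.025 21 -0.0098 0.0107 20.0 [ 93. 100. 125.]
-0.015 25 -0.01 0.0104 20.0 [ 78.  85. 109.]
-0.005 25 -0.0114 0.0108 19.0 [40. 48. 62.]
0.005 24 -0.0101 0.0109 19.0 [41.  48.  61.5]
0.015 25 -0.0124 0.0105 19.0 [41. 49. 62.]
0.025 23 -0.0099 0.0094 20.0 [37. 45. 60.]
0.035 19 -0.0086 0.0101 18.0 [48. 56. 75.]
0.045 12 -0.0046 0.0063 15.0 [186.5 199.  205.5]
0.055 13 -0.0052 0.0049 16.0 [169. 184. 201.]
0.065 5 -0.0021 0.0014 13.0 [ 89. 168. 216.]
0.075 0
```

servo_tool(
  commands=[
    [-6,0,0,-8,-18,10,0.2],
    [-12,0,0,-16,-36,20,0.2],
    [-18,0,0,-24,-54,30,0.2],
    [-24,0,0,-32,-72,40,0.2],
    [-30,0,0,-40,-90,50,0.2],
  ],
)

```text
clock: 6.25
tcp_pos: [0.4989, -0.244, 0.1566]
orientation: [-2.076, -2.098, -0.273]
contact_force: [-0.0, -0.1, -0.4]
grip_width: 0.0686
gripper_force: 0.0
```

servo_tool(
  commands=[
    [0,0,-4.3,-17,-27,-10,0.2],
    [0,0,-8.6,-34,-53,-20,0.2],
    [0,0,-13,-51,-80,-30,0.2],
    [0,0,-17.3,-68,-107,-40,0.2],
    [0,0,-21.6,-84,-133,-50,0.2],
  ],
)

```text
clock: 6.67
tcp_pos: [0.4136, -0.3772, 0.1051]
orientation: [-2.459, -1.684, -0.326]
contact_force: [1.2, 0.4, 0.3]
grip_width: 0.0683
gripper_force: 0.0
```

servo_tool(
  commands=[
    [0,0,0,0,0,0,0.2],
    [0,0,0,0,0,0,0.2],
  ],
)

```text
clock: 6.83
tcp_pos: [0.4125, -0.3775, 0.1045]
orientation: [-2.458, -1.682, -0.325]
contact_force: [0.1, 0.7, 0.4]
grip_width: 0.0682
gripper_force: 0.0
```

```bash
cat > st.py <<'E'
from h import *
from scipy.spatial.transform import Rotation as R
o=r.get_obs(); M=R.from_rotvec(o['orientation']).as_matrix()
print('t',o['clock'],'tcp',o['tcp_pos'].round(4),'close yaw',np.degrees(np.arctan2(M[1,1],M[0,1])).round(2),'close z',M[2,1].round(3),'toolz',M[:,2].round(3),'tilt',np.degrees(np.arccos(-M[2,2])).round(1),'az',np.degrees(np.arctan2(M[1,2],M[0,2])).round(1),o['grip_width'],o['gripper_force'],'q',o['joints'].round(2))
E
python3 st.py
```

```text
t 6.8333 tcp [ 0.4125 -0.3775  0.1045] close yaw -21.27 close z 0.002 toolz [ 0.095  0.24  -0.966] tilt 15.0 az 68.3 0.06816316985193761 0.0 q [ 1.01  0.5  -0.31  1.83 -0.12  0.93  0.44]
```

servo_tool(
  commands=[
    [0,0,0,1,0,-30,0.2],
    [0,0,0,2,-1,-60,0.2],
    [0,0,0,2,-1,-82,0.2],
    [0,0,0,2,-1,-98,0.2],
    [0,0,0,2,-1,-98,0.2],
  ],
)

```text
clock: 7.25
tcp_pos: [0.4159, -0.3736, 0.0047]
orientation: [-2.448, -1.687, -0.326]
contact_force: [0.3, -0.1, -0.0]
grip_width: 0.0682
gripper_force: 0.0
```

servo_tool(
  commands=[
    [0,0,0,0,0,0,1],
    [0,0,0,0,0,0,1],
    [0,0,0,0,0,0,1],
    [0,0,0,0,0,0,1],
    [0,0,0,0,0,0,1],
  ],
)

```text
clock: 7.67
tcp_pos: [0.4167, -0.3772, 0.0086]
orientation: [-2.456, -1.688, -0.326]
contact_force: [0.5, -0.8, -0.2]
grip_width: 0.0076
gripper_force: 0.0
```

servo_tool(
  commands=[
    [0,0,0,0,0,0,1],
    [0,0,0,0,0,0,1],
    [0,0,0,0,0,20,1],
    [0,0,0,0,0,50,1],
    [0,0,0,0,0,90,1],
  ],
)

```text
clock: 8.08
tcp_pos: [0.4145, -0.3753, 0.0964]
orientation: [-2.451, -1.683, -0.324]
contact_force: [0.3, -0.8, -0.1]
grip_width: -0.0002
gripper_force: 0.0
```

```bash
python3 st.py
python3 - <<'E'
from h import *
ims=[]
for n in('scene','top'):
    im,d=r.grab_frame(n); P=cloud(n,d); np.save(f'{n}2.npy',d); c=proj(n,[r.get_obs()['tcp_pos']])[0].astype(int); ims.append(cv2.resize(im[c[1]-50:c[1]+50,c[0]-60:c[0]+60],(390,325),interpolation=2)); print(n,c)
cv2.imwrite('pics/p2.png',np.hstack(ims))
E
```

```text
t 8.0833 tcp [ 0.4145 -0.3753  0.0964] close yaw -21.03 close z -0.002 toolz [ 0.092  0.245 -0.965] tilt 15.1 az 69.4 -0.00015616730022543362 0.0 q [ 1.01  0.51 -0.31  1.83 -0.12  0.92  0.44]
scene [179 238]
top [461 246]
```

View pics/p2.png

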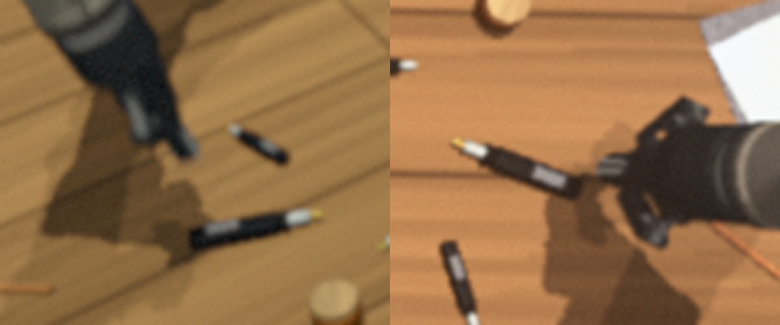

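The fingers shut on nothing and the pen is still on the table at left (255,228) / right (520,168). Re-measure where it is now relative to before and to the fingers.

Run:
```python
from h import *
u0=np.array([.357,.934]); c0=np.array([.4265,-.3475])
for tag in '02':
  for n in('top','scene'):
    P=cloud(n,np.load(f'{n}{tag}.npy')); m=np.all((P>(.36,-.44,.012))&(P<(.50,-.24,.027)),axis=2); m[:,:] &= True
    q=P[m][:,:2]
    if n=='scene': q=q[(P[m][:,2]>.016)]
    q=q[(np.abs((q-c0)@[-u0[1],u0[0]])<.03)]
    w=q-np.median(q,0); V=np.linalg.eigh(w.T@w)[1][:,1]; V*=np.sign(V[1]); t=w@V
    print(tag,n,len(q),'yaw',np.degrees(np.arctan2(V[1],V[0])).round(1),'rear',(np.median(q,0)+V*np.percentile(t,1)).round(4),'front',(np.median(q,0)+V*np.percentile(t,99)).round(4))
# rear edge line of the visible scene, fingers' tip depth points
P=cloud('scene',np.load('scene2.npy')); m=np.all((P>(.36,-.44,.06))&(P<(.46,-.33,.13)),axis=2); q=P[m]; print('gripper lowest pts scene',q[np.argsort(q[:,2])[:25]].mean(0).round(4), q[:,2].min())
P=cloud('top',np.load('top2.npy')); m=np.all((P>(.36,-.44,.06))&(P<(.46,-.33,.13)),axis=2); q=P[m]; print('top',len(q),q[q[:,2]<.12].mean(0).round(4) if len(q) else '')
```

```text
0 top 250 yaw 69.1 rear [ 0.4039 -0.404 ] front [ 0.4468 -0.2915]
0 scene 153 yaw 69.0 rear [ 0.4104 -0.403 ] front [ 0.45   -0.2999]
2 top 249 yaw 69.3 rear [ 0.4047 -0.4033] front [ 0.4462 -0.2934]
2 scene 152 yaw 69.5 rear [ 0.4097 -0.4031] front [ 0.4486 -0.2994]
gripper lowest pts scene [ 0.421  -0.3827  0.1257] 0.11847183778180392
top 0
```

The pen never moved, so the fingertips passed above it. Compare the real fingertip height with the reported TCP.

Run:
```python
from h import *
from scipy.spatial.transform import Rotation as R
o=r.get_obs(); M=R.from_rotvec(o['orientation']).as_matrix(); t=o['tcp_pos']; print(t)
for n in('scene','top'):
    P=cloud(n,np.load(f'{n}2.npy')); m=np.all((P>t-[.12,.12,.08])&(P<t+[.12,.12,.15]),axis=2)&(P[...,2]>.05)
    L=(P[m]-t)@M; px=np.argwhere(m)[:,::-1]
    i=np.argsort(-L[:,2])[:14]
    print(n,m.sum(),'most forward in tool frame (mm):'); print((L[i]*1000).round(0).tolist()); print(px[i].tolist())
    print('proj of tool axis points 0,-10,-20,-30,-50:',proj(n,[t+M@[0,0,-d] for d in(0,.01,.02,.03,.05)]).round(1).tolist())
```

```text
[ 0.41941387 -0.37952618  0.10340078]
scene 533 most forward in tool frame (mm):
[[-2.0, 1.0, -16.0], [5.0, 3.0, -18.0], [8.0, 0.0, -18.0], [-4.0, 5.0, -20.0], [10.0, -6.0, -20.0], [4.0, 6.0, -22.0], [10.0, 1.0, -22.0], [11.0, -8.0, -23.0], [1.0, 6.0, -23.0], [-5.0, 7.0, -23.0], [8.0, 7.0, -24.0], [8.0, 2.0, -24.0], [9.0, -1.0, -25.0], [-1.0, 8.0, -26.0]]
[[176, 236], [178, 235], [179, 234], [175, 236], [179, 232], [177, 235], [179, 233], [179, 231], [176, 235], [174, 236], [178, 234], [178, 233], [178, 232], [175, 235]]
proj of tool axis points 0,-10,-20,-30,-50: [[179.2, 239.0], [177.7, 236.8], [176.1, 234.6], [174.6, 232.3], [171.4, 227.8]]
top 729 most forward in tool frame (mm):
[[7.0, -8.0, -29.0], [11.0, -1.0, -31.0], [9.0, 3.0, -31.0], [10.0, -4.0, -32.0], [9.0, -0.0, -33.0], [11.0, -7.0, -34.0], [8.0, -9.0, -35.0], [10.0, -3.0, -35.0], [7.0, 7.0, -36.0], [8.0, 9.0, -36.0], [3.0, -16.0, -38.0], [-3.0, -16.0, -38.0], [11.0, -7.0, -39.0], [8.0, -15.0, -39.0]]
[[465, 249], [465, 246], [466, 245], [465, 247], [466, 246], [465, 248], [466, 249], [466, 247], [468, 244], [468, 243], [467, 252], [469, 253], [466, 248], [466, 251]]
proj of tool axis points 0,-10,-20,-30,-50: [[461.7, 246.9], [463.8, 247.0], [465.9, 247.1], [468.1, 247.2], [472.5, 247.3]]
```

True fingertips sit about 18–20 mm behind the reported TCP along the tool (scene depth: tip z≈0.118 against 0.098 commanded), which explains the high knob grip too. I'll go that much deeper.

servo_tool(
  commands=[
    [0,0,0,1,2,0,0.3],
    [0,0,0,2,5,0,0.3],
    [0,0,0,2,5,-40,0.3],
    [0,0,0,2,5,-75,0.3],
    [0,0,0,2,5,-95,0.3],
  ],
)

```text
clock: 8.6
tcp_pos: [0.4159, -0.3692, -0.0017]
orientation: [-2.45, -1.683, -0.323]
contact_force: [-1.1, 0.6, -0.7]
grip_width: 0.0589
gripper_force: 0.0
```

servo_tool(
  commands=[
    [0,0,0,0,0,-10,0.3],
    [0,0,0,0,0,-17,0.3],
    [0,0,0,0,0,-17,0.3],
  ],
)

```text
clock: 8.85
tcp_pos: [0.4175, -0.3707, -0.0158]
orientation: [-2.452, -1.685, -0.325]
contact_force: [-1.0, -0.1, -0.0]
grip_width: 0.0601
gripper_force: 0.0
```

servo_tool(
  commands=[
    [0,0,0,0,0,0,1],
    [0,0,0,0,0,0,1],
    [0,0,0,0,0,0,1],
    [0,0,0,0,0,0,1],
    [0,0,0,0,0,0,1],
  ],
)

```text
clock: 9.27
tcp_pos: [0.419, -0.3727, -0.013]
orientation: [-2.457, -1.688, -0.326]
contact_force: [-1.5, -1.3, 6.5]
grip_width: 0.021
gripper_force: 40.0
```

servo_tool(
  commands=[
    [0,0,0,0,0,15,1],
    [0,0,0,0,0,40,1],
    [0,0,0,0,0,70,1],
    [0,0,4,5,20,96,1],
    [0,0,8,10,50,96,1],
  ],
)

```text
clock: 9.68
tcp_pos: [0.4303, -0.3269, 0.0866]
orientation: [-2.331, -1.85, -0.309]
contact_force: [1.7, -0.8, -0.7]
grip_width: 0.021
gripper_force: 39.4
```

servo_tool(
  commands=[
    [0,0,3,6,35,0,1],
    [0,0,6,12,70,0,1],
    [0,0,10,18,105,0,1],
    [0,0,13.7,24,140,0,1],
    [0,0,13.7,30,170,0,1],
  ],
)

```text
clock: 10.1
tcp_pos: [0.4587, -0.1492, 0.0822]
orientation: [-2.065, -2.1, -0.276]
contact_force: [0.5, -0.3, -1.5]
grip_width: 0.0206
gripper_force: 39.3
```

```bash
python3 st.py
python3 - <<'E'
from h import *
t=r.get_obs()['tcp_pos']; ims=[]
for n in('scene','top'):
    im,d=r.grab_frame(n); np.save(f'{n}3.npy',d); P=cloud(n,d); cv2.imwrite(f'pics/{n}3.png',im)
    dk=im.max(2)<70; m=np.all((P>(.40,-.25,.07))&(P<(.52,.02,.13)),axis=2); q=P[m&(P[...,1]>t[1]+.02)]
    print(n,len(q),'bbox',q.min(0).round(3) if len(q) else '',q.max(0).round(3) if len(q) else '')
    c=proj(n,[t])[0].astype(int); ims.append(cv2.resize(im[c[1]-60:c[1]+60,c[0]-72:c[0]+72],(390,325),interpolation=2))
    if len(q)>10:
        w=q-q.mean(0); V=np.linalg.eigh(w.T@w)[1][:,2]; print('axis',(V*np.sign(V[1])).round(3))
cv2.imwrite('pics/p3.png',np.hstack(ims))
E
```

```text
t 10.1 tcp [ 0.4587 -0.1492  0.0822] close yaw 0.94 close z 0.004 toolz [-0.001  0.259 -0.966] tilt 15.0 az 90.1 0.020635623998481113 39.34112548828125 q [ 0.74  0.45 -0.47  2.02 -0.07  0.8   0.38]
scene 182 bbox [ 0.41  -0.129  0.07 ] [ 0.52  -0.037  0.117]
axis [ 0.113  0.872 -0.477]
top 355 bbox [ 0.406 -0.129  0.07 ] [0.52  0.014 0.12 ]
axis [ 0.044  0.854 -0.519]
```

View pics/p3.png

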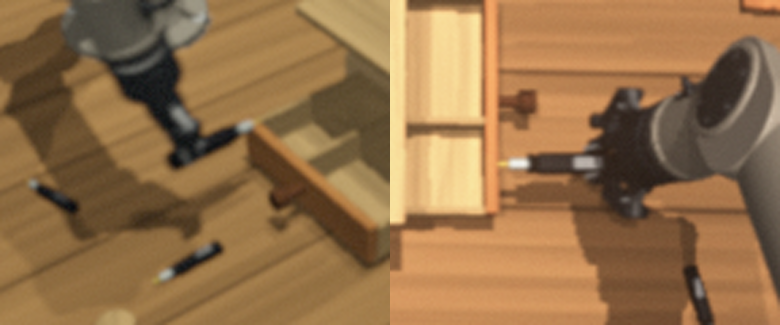

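Pen is held level-looking and pointing at the narrow compartment, left crop (215,145), right crop (545,163). Move in over the front and lower.

servo_tool(
  commands=[
    [0,0,0,1,20,15,1],
    [0,0,0,2,60,15,1],
    [0,0,0,3,100,15,1],
    [0,0,0,3,135,10,1],
    [0,0,0,3,161,0,1],
  ],
)

```text
clock: 10.62
tcp_pos: [0.4618, 0.0116, 0.0829]
orientation: [-2.069, -2.098, -0.278]
contact_force: [0.7, 0.5, -1.2]
grip_width: 0.0206
gripper_force: 39.4
```

servo_tool(
  commands=[
    [0,0,0,0,0,-20,1],
    [0,0,0,0,0,-40,1],
    [0,0,0,0,0,-57,1],
    [0,0,0,0,0,-65,1],
    [0,0,0,0,0,-65,1],
  ],
)

```text
clock: 11.03
tcp_pos: [0.46, 0.0089, 0.0154]
orientation: [-2.069, -2.092, -0.273]
contact_force: [-0.4, 0.2, 0.1]
grip_width: 0.0215
gripper_force: 39.3
```

```bash
python3 st.py
python3 - <<'E'
from h import *
print(r.get_obs()['contact_force'])
im,d=r.grab_frame('scene'); np.save('scene4.npy',d); im2,d2=r.grab_frame('top')
cv2.imwrite('pics/p4.png',np.hstack([cv2.resize(im[150:250,250:370],(390,325),interpolation=2),cv2.resize(im2[175:275,270:390],(390,325),interpolation=2)]))
E
```

```text
t 11.0333 tcp [0.46   0.0089 0.0154] close yaw 0.64 close z -0.0 toolz [-0.003  0.259 -0.966] tilt 15.0 az 90.7 0.02145488568643129 39.34336245059967 q [ 0.45  0.51 -0.5   2.16 -0.05  0.53  0.07]
[-0.42334827  0.1781684   0.1477351 ]
```

View pics/p4.png

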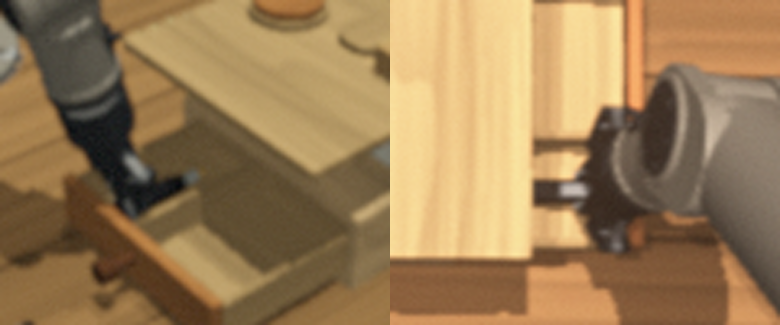

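Pen is inside the narrow compartment, just above the floor (right crop (555,192)). Lower the last bit, open slightly, retreat.

servo_tool(
  commands=[
    [0,0,0,0,0,-4,1],
    [0,0,0,0,0,-7,1],
    [0,0,0,0,0,-7,1],
  ],
)

```text
clock: 11.38
tcp_pos: [0.4613, 0.009, 0.0097]
orientation: [-2.07, -2.095, -0.276]
contact_force: [-0.0, 0.5, -1.7]
grip_width: 0.0206
gripper_force: 39.3
```

servo_tool(
  commands=[
    [0,0,0,0,0,0,0.55],
    [0,0,0,0,0,0,0.55],
    [0,0,0,0,0,0,0.55],
    [0,0,0,0,0,0,0.55],
  ],
)

```text
clock: 11.72
tcp_pos: [0.4613, 0.0093, 0.0098]
orientation: [-2.07, -2.095, -0.276]
contact_force: [-0.7, -0.5, -0.1]
grip_width: 0.0383
gripper_force: 0.0
```

servo_tool(
  commands=[
    [0,0,0,0,-5,20,0.55],
    [0,0,0,0,-12,45,0.55],
    [0,0,0,0,-20,75,0.55],
    [0,0,0,0,-50,100,0.5],
    [0,0,0,0,-90,115,0.4],
  ],
)

```text
clock: 12.13
tcp_pos: [0.4623, -0.078, 0.1273]
orientation: [-2.064, -2.102, -0.278]
contact_force: [0.8, 0.2, 0.1]
grip_width: 0.0509
gripper_force: 0.0
```

servo_tool(
  commands=[
    [0,0,0,8,-38,0,0.3],
    [0,0,0,16,-76,0,0.3],
    [0,0,0,24,-114,0,0.2],
    [0,0,0,32,-150,0,0.2],
    [0,0,0,40,-180,0,0.2],
  ],
)

```text
clock: 12.55
tcp_pos: [0.5009, -0.2632, 0.1242]
orientation: [-2.073, -2.093, -0.275]
contact_force: [0.6, -0.4, 0.5]
grip_width: 0.0684
gripper_force: 0.0
```

```bash
python3 st.py
python3 - <<'E'
from h import *
for n in('top','scene'):
    im,d=r.grab_frame(n); cv2.imwrite(f'pics/{n}5.png',im); np.save(f'{n}5.npy',d); P=cloud(n,d)
    m=np.all((P>(.41,-.036,.0))&(P<(.507,.14,.075)),axis=2); dk=m&(im.max(2)<75)&(P[...,2]>.03); q=P[dk]; print(n,'pen dark pts',len(q)); 
    if len(q): print(q.min(0).round(3),q.max(0).round(3),np.percentile(q[:,2],[5,50,95]).round(4))
    m=np.all((P>(.545,-.38,.034))&(P<(.63,-.28,.05)),axis=2); q=P[m]; print('jar',len(q),cv2.minEnclosingCircle(q[:,:2].astype(np.float32)) if len(q) else '',q[:,2].max() if len(q) else '')
    m=np.all((P>(.40,-.1,.055))&(P<(.66,.0,.078)),axis=2); q=P[m&(abs(P[...,0]-.6)<.03)]; print('front',np.percentile(q[:,1],[5,50]).round(4))
E
```

```text
t 12.55 tcp [ 0.5009 -0.2632  0.1242] close yaw 0.54 close z 0.003 toolz [ 0.     0.258 -0.966] tilt 14.9 az 90.0 0.06839098536519471 0.0 q [ 0.83  0.51 -0.42  1.77 -0.04  1.01  0.48]
top pen dark pts 6
[ 0.45  -0.018  0.038] [0.452 0.046 0.044] [0.0385 0.0396 0.0437]
jar 25 ((0.5842142105102539, -0.33349260687828064), 0.021239714697003365) 0.04636153751955474
front [-0.0458 -0.0396]
scene pen dark pts 67
[ 0.453 -0.012  0.034] [0.475 0.071 0.045] [0.0355 0.0401 0.043 ]
jar 153 ((0.5868796706199646, -0.3337594270706177), 0.02376224286854267) 0.044625743874428636
front [-0.0502 -0.0476]
```

Pen lies flat (top 40 mm ≈ floor 22 + 20) in the narrow compartment. Jar is at (0.5855, −0.334), unchanged. Grasp it with the same tilt.

servo_tool(
  commands=[
    [0,0,0,28,-22,0,0.05],
    [0,0,0,56,-44,0,0.05],
    [0,0,0,84,-65,-10,0.05],
    [0,0,0,84,-65,-45,0.05],
    [0,0,0,84,-65,-80,0.05],
  ],
)

```text
clock: 13.07
tcp_pos: [0.5883, -0.3258, 0.0447]
orientation: [-2.073, -2.098, -0.278]
contact_force: [-0.3, 0.8, -0.6]
grip_width: 0.0811
gripper_force: 0.0
```

servo_tool(
  commands=[
    [0,0,0,0,0,-25,0.05],
    [0,0,0,0,0,-45,0.05],
    [0,0,0,0,0,-58,0.05],
    [0,0,0,0,0,-58,0.05],
  ],
)

```text
clock: 13.4
tcp_pos: [0.5831, -0.3229, -0.0169]
orientation: [-2.066, -2.091, -0.273]
contact_force: [-0.5, 1.1, -0.6]
grip_width: 0.0813
gripper_force: 0.0
```

servo_tool(
  commands=[
    [0,0,0,0,0,0,1],
    [0,0,0,0,0,0,1],
    [0,0,0,0,0,0,1],
    [0,0,0,0,0,0,1],
    [0,0,0,0,0,0,1],
  ],
  force=30,
)

```text
clock: 13.82
tcp_pos: [0.5864, -0.3254, -0.0115]
orientation: [-2.072, -2.097, -0.277]
contact_force: [-0.6, 0.1, 5.5]
grip_width: 0.045
gripper_force: 30.8
```

servo_tool(
  commands=[
    [0,0,0,0,0,15,1],
    [0,0,0,0,0,45,1],
    [0,0,0,0,10,80,1],
    [0,0,0,0,40,105,1],
    [0,0,0,0,75,105,1],
  ],
)

```text
clock: 14.23
tcp_pos: [0.5888, -0.2536, 0.0984]
orientation: [-2.082, -2.099, -0.28]
contact_force: [0.8, 0.8, 0.1]
grip_width: 0.0445
gripper_force: 31.1
```

servo_tool(
  commands=[
    [0,0,0,0,35,0,1],
    [0,0,0,1,70,0,1],
    [0,0,0,2,105,0,1],
    [0,0,0,2,140,0,1],
    [0,0,0,2,170,0,1],
  ],
)

```text
clock: 14.65
tcp_pos: [0.5872, -0.077, 0.0928]
orientation: [-2.069, -2.097, -0.277]
contact_force: [0.7, 1.3, -0.7]
grip_width: 0.0448
gripper_force: 31.1
```

servo_tool(
  commands=[
    [0,0,0,0,35,0,1],
    [0,0,0,0,70,0,1],
    [0,0,0,0,96,0,1],
    [0,0,0,0,96,-25,1],
    [0,0,0,0,96,-50,1],
  ],
)

```text
clock: 15.07
tcp_pos: [0.589, 0.0192, 0.0439]
orientation: [-2.066, -2.102, -0.281]
contact_force: [-0.1, -1.8, -2.0]
grip_width: 0.0448
gripper_force: 31.1
```

servo_tool(
  commands=[
    [0,0,0,0,0,-15,1],
    [0,0,0,0,0,-25,1],
    [0,0,0,0,0,-30,1],
    [0,0,0,0,0,-32,1],
    [0,0,0,0,0,-32,1],
  ],
)

```text
clock: 15.48
tcp_pos: [0.5875, 0.0163, 0.0106]
orientation: [-2.07, -2.095, -0.276]
contact_force: [0.9, -1.2, -1.3]
grip_width: 0.0446
gripper_force: 31.1
```

```bash
python3 st.py
python3 - <<'E'
from h import *
im,d=r.grab_frame('scene'); P=cloud('scene',d); m=np.all((P>(.55,-.05,.02))&(P<(.63,.05,.08)),axis=2)&(im[...,2]>60); q=P[m]
i=q[:,2]>.05; 
for z in np.arange(.02,.08,.006): 
    k=abs(q[:,2]-z)<.003; print(z.round(3),k.sum(),q[k].mean(0).round(3) if k.any() else '')
E
```

```text
t 15.4833 tcp [0.5875 0.0163 0.0106] close yaw 0.67 close z 0.003 toolz [ 0.     0.259 -0.966] tilt 15.0 az 90.0 0.04464010264610292 31.0915394872427 q [ 0.35  0.65 -0.44  1.88 -0.    0.66  0.01]
0.02 53 [0.603 0.009 0.021]
0.026 28 [ 0.604 -0.015  0.025]
0.032 18 [ 0.597 -0.035  0.033]
0.038 27 [ 0.599 -0.027  0.038]
0.044 34 [ 0.598 -0.027  0.044]
0.05 42 [ 0.594 -0.023  0.05 ]
0.056 30 [ 0.591 -0.031  0.056]
0.062 45 [ 0.592 -0.023  0.062]
0.068 29 [ 0.592 -0.043  0.069]
0.074 66 [ 0.591 -0.041  0.073]
```

servo_tool(
  commands=[
    [0,0,0,0,0,-2,1],
    [0,0,0,0,0,-2,1],
  ],
)

```text
clock: 15.7
tcp_pos: [0.5882, 0.0169, 0.0103]
orientation: [-2.07, -2.095, -0.278]
contact_force: [-7.1, -0.8, 19.2]
grip_width: 0.045
gripper_force: 32.7
```

servo_tool(
  commands=[
    [0,0,0,0,0,0,0.25],
    [0,0,0,0,0,0,0.25],
    [0,0,0,0,0,0,0.25],
    [0,0,0,0,0,0,0.25],
  ],
)

```text
clock: 16.03
tcp_pos: [0.5874, 0.0161, 0.0074]
orientation: [-2.07, -2.095, -0.276]
contact_force: [-1.5, -1.0, 0.1]
grip_width: 0.0639
gripper_force: 0.0
```

servo_tool(
  commands=[
    [0,0,0,0,-4,15,0.25],
    [0,0,0,0,-9,35,0.25],
    [0,0,0,0,-17,65,0.25],
    [0,0,0,-10,-45,90,0.25],
    [0,0,0,-20,-80,105,0.25],
  ],
)

```text
clock: 16.45
tcp_pos: [0.5686, -0.0612, 0.1153]
orientation: [-2.064, -2.102, -0.28]
contact_force: [1.2, -0.6, 0.2]
grip_width: 0.0643
gripper_force: 0.0
```

servo_tool(
  commands=[
    [6,0,0,-7,-36,0,0.25],
    [12,0,0,-14,-70,0,0.25],
    [18,0,0,-20,-100,0,0.25],
    [24,0,0,-28,-120,0,0.25],
    [30,0,0,-33,-130,0,0.25],
  ],
)

```text
clock: 16.87
tcp_pos: [0.5335, -0.1997, 0.112]
orientation: [-1.756, -1.767, -0.739]
contact_force: [-0.2, -0.7, -0.7]
grip_width: 0.064
gripper_force: 0.0
```

```bash
python3 st.py; python3 m.py 6
python3 - <<'E'
from h import *
ims=[]
for n in('top','scene'):
    d=np.load(f'{n}6.npy'); im=cv2.imread(f'pics/{n}6.png'); P=cloud(n,d)
    m=np.all((P>(.53,-.03,.058))&(P<(.645,.06,.075)),axis=2); q=P[m]; print(n,'jar lid',len(q),[np.round(x,3) for x in cv2.minEnclosingCircle(q[:,:2].astype(np.float32))],np.percentile(q[:,2],[5,50,95]).round(4))
    m=np.all((P>(.41,-.036,.032))&(P<(.507,.12,.075)),axis=2)&(im.max(2)<80); q=P[m]; print(n,'pen',len(q),q.min(0).round(3),q.max(0).round(3))
    m=np.all((P>(.51,-.12,.03))&(P<(.56,-.055,.07)),axis=2); q=P[m]; print(n,'knob',len(q),q.min(0).round(3),q.max(0).round(3))
    c=im[150:250,270:390] if n=='top' else im[150:250,250:370]; ims.append(cv2.resize(c,(390,325),interpolation=2))
cv2.imwrite('pics/p6.png',np.hstack(ims))
E
```

```text
t 16.8667 tcp [ 0.5335 -0.1997  0.112 ] close yaw 0.11 close z 0.01 toolz [ 0.005  0.708 -0.706] tilt 45.1 az 89.6 0.06396707614018421 0.0 q [ 0.98  0.79 -0.56  1.6  -0.31  1.25  0.66]
scene 0.41 134 [-0.0503  0.022 ]
scene 0.45 38 [-0.0515 -0.0486]
scene 0.5 109 [-0.0499 -0.0018]
scene 0.56 60 [-0.0871 -0.0477]
scene 0.6 118 [-0.0493 -0.0073]
scene 0.64 50 [-0.0488 -0.0456]
top 0.41 118 [-0.0466 -0.0072]
top 0.45 50 [-0.0466 -0.0405]
top 0.5 136 [-0.0462 -0.0136]
top 0.56 80 [-0.0461 -0.0367]
top 0.6 126 [-0.0458 -0.0007]
top 0.64 61 [-0.0457 -0.0365]
top jar lid 144 [array([0.587, 0.009]), np.float64(0.021)] [0.0596 0.063  0.0667]
top pen 26 [ 0.45  -0.019  0.037] [0.464 0.046 0.045]
top knob 86 [ 0.522 -0.091  0.046] [ 0.547 -0.057  0.065]
scene jar lid 94 [array([0.591, 0.007]), np.float64(0.022)] [0.0592 0.0618 0.0643]
scene pen 72 [ 0.454 -0.008  0.035] [0.476 0.074 0.045]
scene knob 85 [ 0.527 -0.096  0.037] [ 0.555 -0.056  0.063]
```

Jar upright (lid at z 0.063, (0.588, 0.008)), pen flat. Now tilt to 55°, grip the knob deeper, and push the drawer shut.

servo_tool(
  commands=[
    [5,0,0,1,20,-10,0.25],
    [10,0,0,2,45,-22,0.25],
    [10,0,0,2,72,-37,0.25],
    [10,0,0,2,72,-37,0.25],
  ],
)

```text
clock: 17.3
tcp_pos: [0.5334, -0.1152, 0.0729]
orientation: [-1.625, -1.65, -0.858]
contact_force: [-1.4, 1.5, 1.3]
grip_width: 0.0638
gripper_force: 0.0
```

servo_tool(
  commands=[
    [0,0,0,0,20,-14,0.25],
    [0,0,0,0,40,-28,0.25],
    [0,0,0,0,56,-39,0.25],
    [0,0,0,0,66,-46,0.25],
    [0,0,0,0,66,-46,0.25],
  ],
)

```text
clock: 17.72
tcp_pos: [0.5349, -0.0522, 0.029]
orientation: [-1.629, -1.655, -0.859]
contact_force: [-0.0, 0.3, 0.2]
grip_width: 0.0638
gripper_force: 0.0
```

servo_tool(
  commands=[
    [0,0,0,0,0,0,1],
    [0,0,0,0,0,0,1],
    [0,0,0,0,0,0,1],
    [0,0,0,0,0,0,1],
    [0,0,0,0,0,0,1],
  ],
  force=40,
)

```text
clock: 18.13
tcp_pos: [0.5365, -0.0569, 0.0297]
orientation: [-1.636, -1.655, -0.861]
contact_force: [-1.4, -2.5, 3.4]
grip_width: 0.0265
gripper_force: 39.3
```

```bash
python3 st.py
```

```text
t 18.1333 tcp [ 0.5365 -0.0569  0.0297] close yaw 0.35 close z 0.01 toolz [ 0.001  0.819 -0.574] tilt 55.0 az 89.9 0.02647562508305759 39.28159832954407 q [ 0.92  0.95 -0.63  1.76 -0.42  1.02  0.72]
```

servo_tool(
  commands=[
    [0,0,0,0,5,0,1],
    [0,0,0,0,14,0,1],
    [0,0,0,0,25,0,1],
    [0,0,0,0,37,0,1],
    [0,0,0,-0.5,50,0,1],
  ],
)

```text
clock: 18.55
tcp_pos: [0.5359, -0.006, 0.0297]
orientation: [-1.636, -1.654, -0.862]
contact_force: [-1.3, -2.2, 3.8]
grip_width: 0.0265
gripper_force: 39.4
```

servo_tool(
  commands=[
    [0,0,0,0,13,0,1],
    [0,0,0,0,26,0,1],
    [0,0,0,-0.5,39,0,1],
    [0,0,0,-0.5,52,0,1],
    [0,0,0,-0.7,65,0,1],
  ],
)

```text
clock: 18.97
tcp_pos: [0.535, 0.06, 0.0298]
orientation: [-1.635, -1.654, -0.862]
contact_force: [-2.0, -3.3, 6.0]
grip_width: 0.0266
gripper_force: 39.5
```

servo_tool(
  commands=[
    [0,0,0,0,12,0,1],
    [0,0,0,0,23,0,1],
    [0,0,0,0,33,0,1],
    [0,0,0,-0.5,42,0,1],
    [0,0,0,-0.5,50,0,1],
  ],
)

```text
clock: 19.38
tcp_pos: [0.5344, 0.1103, 0.0297]
orientation: [-1.634, -1.655, -0.861]
contact_force: [-2.0, -1.8, 5.4]
grip_width: 0.0263
gripper_force: 39.4
```

```bash
python3 st.py
cat > f.py <<'E'
from h import *
im,d=r.grab_frame('scene'); P=cloud('scene',d)
m=np.all((P>(.40,.04,.025))&(P<(.67,.2,.07)),axis=2); q=P[m]; print('force',r.get_obs()['contact_force'].round(1))
for x in(.58,.61,.64):
    k=abs(q[:,0]-x)<.015; u=P[(abs(P[...,0]-x)<.015)&(abs(P[...,2]-.085)<.006)&(P[...,1]>.08)&(P[...,1]<.2)]
    print(x,k.sum(),'drawer',np.percentile(q[k,1],[10,50]).round(4),'unit rim',np.median(u[:,1]).round(4) if len(u) else '')
E
python3 f.py
```

```text
t 19.3833 tcp [0.5344 0.1103 0.0297] close yaw 0.43 close z 0.01 toolz [-0.001  0.82  -0.573] tilt 55.0 az 90.0 0.026343751975552727 39.43767786026001 q [ 0.77  0.94 -0.75  1.93 -0.54  0.73  0.67]
force [1.  3.7 0.2]
0.58 64 drawer [0.1175 0.1197] unit rim 0.1279
0.61 74 drawer [0.1173 0.1199] unit rim 0.1286
0.64 65 drawer [0.1185 0.1201] unit rim 0.1292
```

servo_tool(
  commands=[
    [0,0,0,0,3,0,1],
    [0,0,0,0,6,0,1],
    [0,0,0,0,8,0,1],
    [0,0,0,0,8,0,1],
  ],
)

```text
clock: 19.77
tcp_pos: [0.5343, 0.118, 0.0298]
orientation: [-1.633, -1.654, -0.861]
contact_force: [-1.0, 1.6, 4.5]
grip_width: 0.0265
gripper_force: 40.3
```

servo_tool(
  commands=[
    [0,0,0,0,1,0,1],
    [0,0,0,0,2,0,1],
    [0,0,0,0,2,0,1],
  ],
)

```text
clock: 20.02
tcp_pos: [0.5343, 0.1189, 0.0298]
orientation: [-1.634, -1.654, -0.861]
contact_force: [-3.2, -4.2, 8.4]
grip_width: 0.0264
gripper_force: 40.8
```

```bash
python3 f.py
```

```text
force [-3.1 -4.7  9. ]
0.58 66 drawer [0.1262 0.1282] unit rim 0.128
0.61 61 drawer [0.1269 0.1284] unit rim 0.1284
0.64 60 drawer [0.1267 0.1291] unit rim 0.1297
```

servo_tool(
  commands=[
    [0,0,0,0,1,0,1],
    [0,0,0,0,2,0,1],
    [0,0,0,0,2,0,1],
  ],
)

```text
clock: 20.32
tcp_pos: [0.5344, 0.119, 0.0296]
orientation: [-1.636, -1.654, -0.86]
contact_force: [-6.1, -15.3, 16.8]
grip_width: 0.0267
gripper_force: 42.1
```

servo_tool(
  commands=[
    [0,0,0,0,0,0,0.3],
    [0,0,0,0,0,0,0.3],
    [0,0,0,0,0,0,0.3],
    [0,0,0,0,-16,11,0.3],
    [0,0,0,0,-40,28,0.3],
  ],
)

```text
clock: 20.73
tcp_pos: [0.5325, 0.0836, 0.0569]
orientation: [-1.629, -1.654, -0.858]
contact_force: [0.8, 0.5, -0.5]
grip_width: 0.0596
gripper_force: 0.0
```

servo_tool(
  commands=[
    [0,0,0,0,-35,20,0.3],
    [0,0,0,0,-70,40,0.3],
    [0,0,0,0,-105,60,0.3],
    [0,0,0,0,-140,80,0.3],
    [0,0,0,0,-140,80,0.3],
  ],
)

```text
clock: 21.15
tcp_pos: [0.5378, -0.068, 0.1386]
orientation: [-1.65, -1.655, -0.866]
contact_force: [0.3, -1.1, -0.7]
grip_width: 0.0601
gripper_force: 0.0
```

```bash
python3 st.py; python3 f.py
python3 - <<'E'
from h import *
a,d=r.grab_frame('scene'); b,_=r.grab_frame('top')
cv2.imwrite('pics/end.png',np.hstack([cv2.resize(a[130:350,150:430],(400,314)),cv2.resize(b[80:320,80:560],(400,314))]))
E
```

```text
t 21.15 tcp [ 0.5378 -0.068   0.1386] close yaw -0.22 close z 0.014 toolz [ 0.011  0.815 -0.58 ] tilt 54.6 az 89.2 0.06005044796202257 0.0 q [ 0.97  0.79 -0.68  1.75 -0.46  1.16  0.63]
force [ 0.4  0.2 -1.2]
0.58 62 drawer [0.1261 0.128 ] unit rim 0.1274
0.61 65 drawer [0.1269 0.1286] unit rim 0.1291
0.64 65 drawer [0.1269 0.1288] unit rim 0.1294
```

View pics/end.png

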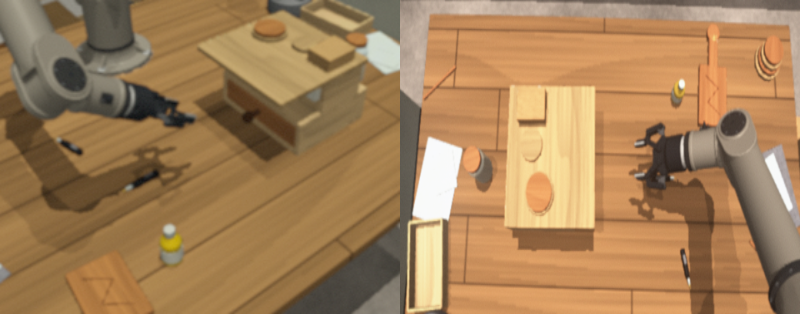

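The drawer is flush with the unit (knob at left crop (250,115)), the stop force rose to 15 N, and the board, tall jar and glue bottle haven't moved. The gripper is clear, so I'm handing in.

```bash
python3 -c "
from bench import r
print(r.hand_in())"
```

```text
the job is handed in; nothing more can be done
None
```

The job is handed in at about 21 s on the robot's clock: the pen was measured flat in the narrow compartment and the jar upright in the wide one before I pushed the drawer shut against its stop, and the board, tall jar and glue bottle look unmoved.

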